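# Stop the laser bed plate from rocking

### The arm

A 6-joint arm with a two-finger parallel gripper is mounted at the origin on the work surface. World frame = base frame: x ahead of the robot, y to its left, z up, the work surface at z = 0. Lengths are in mm, angles in rad, forces in N, time in s.
With the tool pointing down it reaches from about 400 to 925 mm from the base axis. Payload 12.5 kg.
Tool frame: the origin (TCP) lies between the finger pads; the fingertips stand 19 mm ahead of it and the grasp point (between the pads) is the TCP (env.tips_ahead is the distance from the TCP to the fingertips, in mm); z points along the fingers, y is the line along which they close (so a half turn about z gives the same grasp; the last joint's range is limited). The gripper opens to 95 mm and grips with 3 to 60 N. Pads are 20 mm wide; open, the fingers measure 119 mm over their backs; the gripper's body (75 mm by 180 mm) begins 59 mm behind the grasp point.
Start: joints at [-1.292, 0.491, 1.559, -0, 1.092, -0.106], TCP at [234.632, -579.303, 233.661] pointing down, gripper open.
Joint ranges: [-3.1, 3.1], [-0.84, 2.19], [0.05, 2.79], [-1.13, 4.28], [0.06, 2.93], [-2.69, 2.69]. Speed limits (rad/s): [2.22, 2.22, 2.79, 3.14, 3.14, 3.14].

### API

Orientations are given as [roll, pitch, yaw] about the fixed x, y, z axes, in that order (R = Rz(yaw) Ry(pitch) Rx(roll)).
In Python, from cell import env gives the robot as it stands.
- The arm moves only by the shell command python3 -m crank 'ROWS'. ROWS is JSON, a list of rows, each a list of 5 numbers: the shift along the tool's x, y, z in mm, then the turn about the tool's z in degrees, then the finger opening in mm, from 0 to 95.1. In form: [[dx, dy, dz, yaw, grip], ...]. A call has 1 to 10 rows; each row is the pose to reach, as a shift and turn from the pose commanded when the call began, along the tool's axes at that moment; what a row does not reach only later rows make up. A row lasts 1/12 s, in which the tool goes at most 41.7 mm and 7.16 degrees, less where a joint would pass 70% of its speed; a pose out of reach is approached as far as the arm can. A call with a gripper value outside its range is refused whole. The fingers move at their own pace and stop on an object; the grip force is fixed at half the most. Time passes only in rows, so rows that repeat a pose let the fingers close. It gives the time, the measured TCP pose, the force, the opening and the grip force at its end, in the units of the state.
- env.state(): the state, without advancing time (a new reading comes with each control period).
- env.read_camera(name): name is "side" or "top" or "wrist"; returns a dict with "img" (480x640x3 uint8, blue, green, red), "K" (3x3 intrinsics, pixels), "pose" (4x4, takes a point from camera to world coordinates). Camera axes: x right, y down, z forward; pixel columns grow to the right and rows downward; lengths in mm; the calibration is good to about 2 mm. A picture is of the moment at which its call begins. There is no depth.
- env.job_done(): hands the job in; it is judged then, once.
The state is a dict: "t": time; "joints": joint angles; "qvel": joint speeds; "tau": joint torques, N m; "eef_pos": TCP position; "tcp_rot": TCP orientation; "ft_force": force on the tool from outside, world axes, zero at the start; "moment": the same for the moment, N m; "opening": opening from 0.0 (shut) to 1.0 (fully open); "grip_force": force on a finger pad.
Only numpy, scipy, OpenCV 4.12 (cv2) and the standard library are available. Lean on these libraries where they do the work, as an engineer would, in place of code of your own. Each camera call takes 0.05 s, during which the arm holds its last target. There are 200 camera calls.

### The job

One foot under the aluminium bed plate is too short: with the fingertips press down on the plate's corners one after another, over the ringed marks, until you find the one that gives. Then press the orange shim leaf beside that corner down flat, leave the other three leaves standing, and draw clear, so that the plate lies level and no longer rocks. Grasp and lift nothing, and leave the brass gauge on the plate and the mouse, tape, screwdriver and plywood pieces round the frame where they are.

Things in the scene. Friction and masses are not known exactly. Their poses are not given: they have to be found in the camera images.
- frame: the blue levelling frame, fixed to the desk: a slab 170 (its x) x 280 (its y) x 12 mm thick that carries everything else; origin at the centre of its underside on the desk. Small blue lugs at the middle of each plate edge reach 34 mm above the desk and keep the plate in place
- plate: the loose aluminium bed plate, 150 (x) x 130 (y) x 8 mm, about 0.6 kg, with a 10 mm skirt below its rim, resting on four hidden feet in the frame; origin at the centre of the underside of its 8 mm sheet, 32 mm above the desk; its top is 40 mm above the desk when it lies level. Pressed well off a mark it can tip a little about its diagonal even at a sound corner
- corner_a (a point): point on the top face of the plate right over the foot at its -x, +y corner (plate axes), 25 mm from the x edge and 20 mm from the y edge, marked by a thin dark ring of 14 mm; the place to press. On a sound foot the plate stays put; on the short foot this point gives 3 to 4 mm under 1 to 3 N, then stops hard and springs back when let go
- corner_b (a point): point on the top face of the plate right over the foot at its -x, -y corner (plate axes), 25 mm from the x edge and 20 mm from the y edge, marked by a thin dark ring of 14 mm; the place to press. On a sound foot the plate stays put; on the short foot this point gives 3 to 4 mm under 1 to 3 N, then stops hard and springs back when let go
- corner_c (a point): point on the top face of the plate right over the foot at its +x, -y corner (plate axes), 25 mm from the x edge and 20 mm from the y edge, marked by a thin dark ring of 14 mm; the place to press. On a sound foot the plate stays put; on the short foot this point gives 3 to 4 mm under 1 to 3 N, then stops hard and springs back when let go
- corner_d (a point): point on the top face of the plate right over the foot at its +x, +y corner (plate axes), 25 mm from the x edge and 20 mm from the y edge, marked by a thin dark ring of 14 mm; the place to press. On a sound foot the plate stays put; on the short foot this point gives 3 to 4 mm under 1 to 3 N, then stops hard and springs back when let go
- leaf_a (a point): pressing point on the upper face of the orange shim leaf beside corner_a: leaf 32 (x) x 46 mm, 4 mm thick, yellow outer end, hinged along the frame's x axis 13 mm outside the plate's long edge and pointing away from the plate; the point is 36 mm out from the hinge line, about 28 mm above the desk while the leaf stands up, 18 mm when it lies flat
- shim_a (a joint): angle of that leaf: 0 as it stands up at the start (17 degrees), 0.30 rad when pressed flat (parallel to the frame, hard stop). It needs about 7 to 10 N at leaf_a, does not spring back, and as it goes flat it raises the foot under corner_a by 5 mm
- leaf_b (a point): pressing point on the upper face of the orange shim leaf beside corner_b: leaf 32 (x) x 46 mm, 4 mm thick, yellow outer end, hinged along the frame's x axis 13 mm outside the plate's long edge and pointing away from the plate; the point is 36 mm out from the hinge line, about 28 mm above the desk while the leaf stands up, 18 mm when it lies flat
- shim_b (a joint): angle of that leaf: 0 as it stands up at the start (17 degrees), 0.30 rad when pressed flat (parallel to the frame, hard stop). It needs about 7 to 10 N at leaf_b, does not spring back, and as it goes flat it raises the foot under corner_b by 5 mm
- leaf_c (a point): pressing point on the upper face of the orange shim leaf beside corner_c: leaf 32 (x) x 46 mm, 4 mm thick, yellow outer end, hinged along the frame's x axis 13 mm outside the plate's long edge and pointing away from the plate; the point is 36 mm out from the hinge line, about 28 mm above the desk while the leaf stands up, 18 mm when it lies flat
- shim_c (a joint): angle of that leaf: 0 as it stands up at the start (17 degrees), 0.30 rad when pressed flat (parallel to the frame, hard stop). It needs about 7 to 10 N at leaf_c, does not spring back, and as it goes flat it raises the foot under corner_c by 5 mm
- leaf_d (a point): pressing point on the upper face of the orange shim leaf beside corner_d: leaf 32 (x) x 46 mm, 4 mm thick, yellow outer end, hinged along the frame's x axis 13 mm outside the plate's long edge and pointing away from the plate; the point is 36 mm out from the hinge line, about 28 mm above the desk while the leaf stands up, 18 mm when it lies flat
- shim_d (a joint): angle of that leaf: 0 as it stands up at the start (17 degrees), 0.30 rad when pressed flat (parallel to the frame, hard stop). It needs about 7 to 10 N at leaf_d, does not spring back, and as it goes flat it raises the foot under corner_d by 5 mm
- gauge: small brass focus gauge, 28 mm across the base and 30 mm tall, 50 g, standing loose near the middle of the plate; origin at the centre of its underside
- mouse: black computer mouse, 105 x 60 x 34 mm, lying on the desk on the +y side of the frame; bystander; origin at its underside
- driver: screwdriver lying on the desk on the -y side of the frame; bystander; origin at its underside
- tape: roll of yellow tape, 90 mm across, 24 mm high, flat on the desk on the +y side of the frame; bystander; origin at its underside
- comb: toothed plywood strip, 160 mm long, 42 mm wide, 6 mm thick, on the desk on the +x side of the frame; bystander; origin at its underside
- tile: engraved plywood tile, 50 x 50 x 6 mm, on the desk on the +x side of the frame; bystander; origin at its underside
Mind the look-alikes: they are no part of the job. There is more than one size of the plate; the job needs the smaller.

How it is judged:
By the outcome, as a careful person would: the job done as asked, in the order asked, and still so for the second after the job is handed in, with the robot touching nothing.
It also fails if it takes over 51 s, if anything falls off the work surface, if the arm or the gripper's body presses on something with over 40 N, if the wrist force passes 120 N, or if a joint passes its speed limit or range.

## Working session

There is one attempt and no reset: what is moved stays moved. The work goes in short steps, Python scripts to look and compute and a shell command to move; the robot and the scene stay as the last step left them, time stands still between calls to the robot, and variables do not carry over. Pictures are saved under pics/ and viewed, at most 10 in all, crops included, and the job is handed in when it is done.

```bash
ls; mkdir -p pics
python3 - <<'E'
from cell import env
import cv2
for n in("top","side"):
    c=env.read_camera(n); cv2.imwrite(f"pics/{n}0.png",c["img"]); print(n,c["K"].round(1).tolist(),c["pose"].round(3).tolist())
s=env.state(); print(s)
E
```

```text
pics
top [[480.3, 0.0, 319.8], [0.0, 480.3, 235.6], [0.0, 0.0, 1.0]] [[-0.025, -0.987, 0.161, 448.38], [-1.0, 0.027, 0.013, 52.329], [-0.017, -0.161, -0.987, 876.938], [0.0, 0.0, 0.0, 1.0]]
side [[434.5, 0.0, 316.9], [0.0, 434.5, 240.6], [0.0, 0.0, 1.0]] [[0.996, -0.058, 0.061, 554.897], [-0.083, -0.568, 0.819, -554.997], [-0.013, -0.821, -0.571, 491.367], [0.0, 0.0, 0.0, 1.0]]
{'t': 0.1, 'joints': array([-1.29158961e+00,  4.91459666e-01,  1.55939359e+00, -8.26567049e-06,
        1.09171365e+00, -1.05604349e-01]), 'qvel': array([ 0.00015486, -0.00287258, -0.00109557,  0.00028658, -0.00088206,
        0.00151766]), 'tau': array([ 3.15989368e-03, -6.13625836e+01, -2.58605254e+01,  6.94503752e-02,
        4.70270275e-02, -6.52371750e-05]), 'eef_pos': array([ 234.57543768, -579.08984932,  233.14304043]), 'tcp_rot': array([-3.14062305e+00, -9.54037549e-05,  3.84814835e-01]), 'ft_force': array([ 0.05510428,  0.12054247, -0.8380461 ]), 'moment': array([-0.00035301, -0.02851713,  0.00186043]), 'grip_force': 0.0, 'opening': 0.9982726093999661}
```

View pics/top0.png

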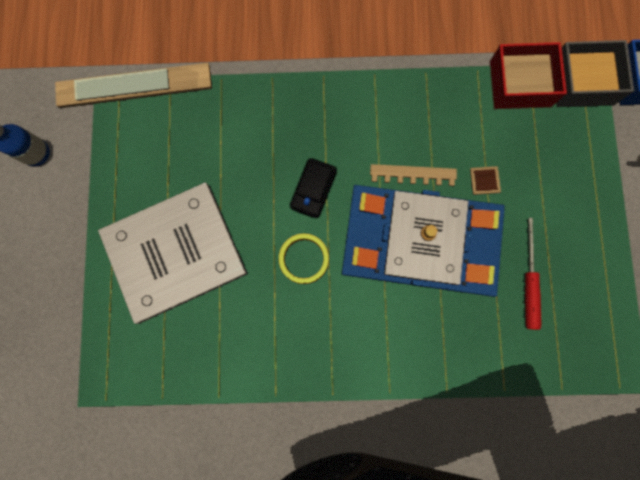

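View pics/side0.png

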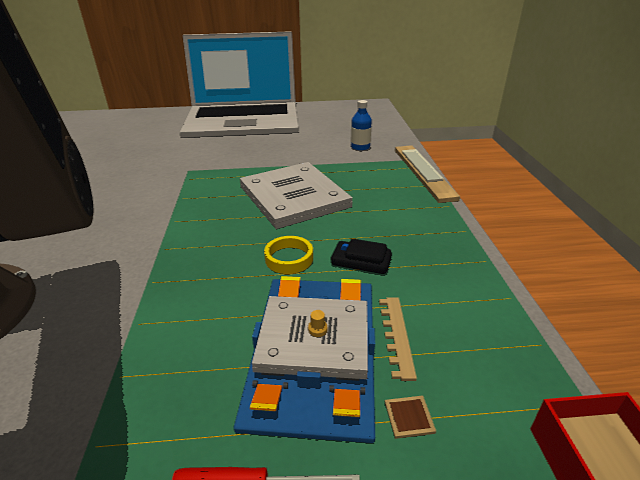

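The top view shows two plates. The large one at (170,252) lies bare on the mat. The small one at (427,237) sits in the blue frame with the gauge and leaves, with rings near (398,261), (450,268), (456,212) and (405,205). The small one fits the task; I'll measure it and confirm in a crop.

```bash
cat > h.py <<'E'
from cell import env
import cv2,numpy as np
def ray(c,p,z):
    d=c["pose"][:3,:3]@np.linalg.solve(c["K"],[p[0],p[1],1.]); o=c["pose"][:3,3]
    return (o+d*(z-o[2])/d[2])
def pix(c,P):
    q=c["K"]@(c["pose"][:3,:3].T@(np.array(P)-c["pose"][:3,3])); return q[:2]/q[2]
def rings(c,seeds,r=10):
    g=cv2.cvtColor(c["img"],6).astype(float); out=[]
    for u,v in seeds:
        w=g[v-r:v+r+1,u-r:u+r+1]; w=np.clip(np.median(w)-15-w,0,None)
        yy,xx=np.mgrid[v-r:v+r+1,u-r:u+r+1]; out.append(((w*xx).sum()/w.sum(),(w*yy).sum()/w.sum()))
    return out
E
python3 - <<'E'
from h import *
c=env.read_camera("top")
R=rings(c,[(398,261),(450,268),(456,212),(405,205)],7)
P=np.array([ray(c,p,40) for p in R]); print(np.round(R,1).tolist(),P.round(1).tolist())
print("sides",[np.linalg.norm(P[i]-P[(i+1)%4]).round(1) for i in range(4)])
m=P.mean(0); x=(P[3]+P[2]-P[0]-P[1]); yaw=np.arctan2(x[1],x[0]); print("ctr",m,"yaw",yaw)
h=cv2.cvtColor(c["img"],40)
mk=cv2.inRange(h,(3,150,120),(32,255,255)); mk[:,:345]=0;mk[:,505:]=0;mk[:180]=0
n,_,s,ce=cv2.connectedComponentsWithStats(mk)
for i in range(1,n):
    if s[i,4]>60: print("leaf",ce[i].round(1),s[i],ray(c,ce[i],24).round(1))
ex=np.array([np.cos(yaw),np.sin(yaw),0]);ey=np.array([-ex[1],ex[0],0])
im=c["img"].copy()
for k,sx,sy in(("a",-1,1),("b",-1,-1),("c",1,-1),("d",1,1)):
    # leaf: hinge 13 outside plate edge (65+13), +36 out
    L=m+ex*50*sx+ey*(78+36)*sy; L[2]=28; C=m+ex*50*sx+ey*45*sy
    print(k,"corner",C.round(1),"leaf",L.round(1))
    for Q in(L,C): cv2.circle(im,tuple(int(t) for t in pix(c,Q).round()),1,(255,0,255),-1)
cv2.imwrite("pics/crop1.png",cv2.resize(im[170:310,335:515],None,fx=4,fy=4))
print(env.state()["t"])
E
```

```text
[[398.0, 260.5], [449.7, 267.9], [454.7, 212.6], [405.1, 205.8]] [[537.4, -72.3, 40.0], [522.1, -161.3, 40.0], [620.0, -176.8, 40.0], [634.8, -89.8, 40.0]]
sides [np.float64(90.3), np.float64(99.1), np.float64(88.2), np.float64(98.9)]
ctr [ 578.57910342 -125.05497582   40.        ] yaw -0.1678526483565796
leaf [372.2 203.3] [360 194  25  20 379] [644.7 -33.3  24. ]
leaf [484.1 218.6] [471 210  27  18 431] [ 610.6 -233.1   24. ]
leaf [430.2 230.7] [423 226  14  12  99] [ 591.4 -135.1   24. ]
leaf [365.  257.3] [353 248  25  20 401] [546.4 -16.4  24. ]
leaf [479.1 273.5] [466 264  27  20 443] [ 512.2 -216.5   24. ]
a corner [536.8 -72.3  40. ] leaf [548.3  -4.3  28. ]
b corner [ 521.8 -161.1   40. ] leaf [ 510.2 -229.1   28. ]
c corner [ 620.4 -177.8   40. ] leaf [ 608.8 -245.8   28. ]
d corner [635.4 -89.   40. ] leaf [646.9 -21.   28. ]
0.15
```

View pics/crop1.png

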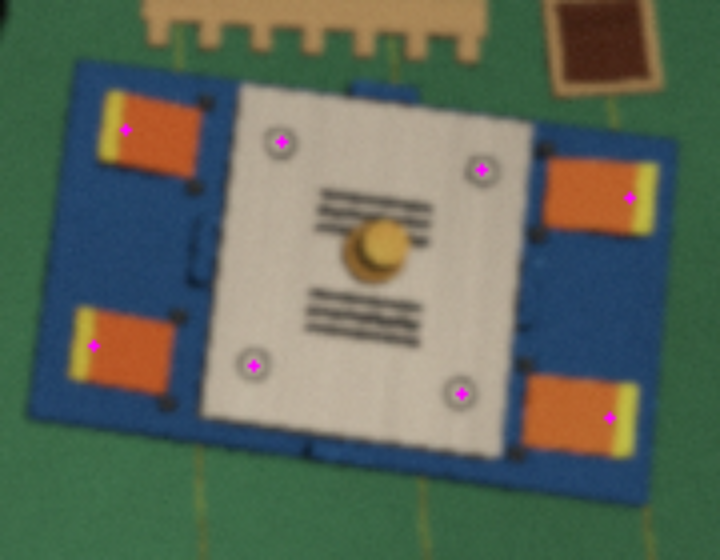

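The crop confirms it: the small plate has the gauge and four leaves, and the projected points land on the rings and near the yellow leaf ends. Ring spacing is 99 x 89 mm, against the stated 100 x 90. I'll go over corner b with shut fingers, aligned with the plate.

```bash
python3 -m crank '[[423,-280,0,31.7,0],[423,-280,0,31.7,0],[423,-280,0,31.7,0],[423,-280,0,31.7,0],[423,-280,0,31.7,0],[423,-280,60,31.7,0],[423,-280,60,31.7,0],[423,-280,60,31.7,0],[423,-280,60,31.7,0],[423,-280,60,31.7,0]]'; python3 -m crank '[[0,0,0,0,0],[0,0,0,0,0]]'
```

```text
t: 0.98
eef_pos: [467.3, -239.4, 192.7]
tcp_rot: [3.141, -0.0, -0.169]
ft_force: [1.4, -0.4, 0.1]
opening: 0.356
grip_force: 0.0
t: 1.15
eef_pos: [467.3, -239.5, 192.5]
tcp_rot: [-3.141, 0.001, -0.165]
ft_force: [0.5, -0.1, -0.1]
opening: 0.22
grip_force: 0.0
```

```bash
python3 -m crank '[[41,-86,30,0,0],[41,-86,60,0,0],[41,-86,100,0,0],[41,-86,115,0,0],[41,-86,115,0,0],[41,-86,115,0,0],[41,-86,115,0,0]]'
python3 - <<'E'
from h import *
c=env.read_camera("side"); cv2.imwrite("pics/s1.png",cv2.resize(c["img"][240:480,200:440],None,fx=2.4,fy=2.4))
s=env.state();print(s["eef_pos"],s["opening"],s["ft_force"])
E
```

```text
t: 1.73
eef_pos: [521.6, -164.9, 79.6]
tcp_rot: [3.141, -0.001, -0.17]
ft_force: [-0.5, 0.4, 0.9]
opening: 0.001
grip_force: 0.0
[ 521.8522007  -164.93477134   80.16536441] 0.009005551953843125 [-0.0353637  -0.58323263 -0.13962633]
```

View pics/s1.png

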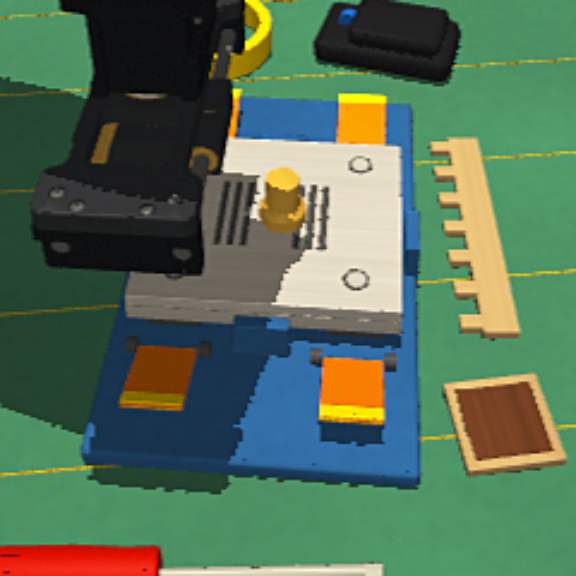

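The side view shows the closed fingers hanging over ring b at (172,268), about 20 mm above the plate. I'll correct y by 4 mm and feel downwards.

```bash
python3 -m crank '[[0,-4,8,0,0],[0,-4,16,0,0],[0,-4,18,0,0],[0,-4,19,0,0],[0,-4,19,0,0]]';python3 -m crank '[[0,0,1,0,0],[0,0,1,0,0]]';  python3 -m crank '[[0,0,1,0,0],[0,0,1,0,0]]'; python3 -m crank '[[0,0,1,0,0],[0,0,1,0,0]]'
```

```text
t: 2.2
eef_pos: [521.8, -159.5, 59.3]
tcp_rot: [3.141, 0.0, -0.168]
ft_force: [-2.7, -0.1, 3.6]
opening: 0.006
grip_force: 1.3
t: 2.37
eef_pos: [521.9, -159.6, 59.1]
tcp_rot: [3.141, -0.0, -0.168]
ft_force: [-5.1, 0.1, 13.1]
opening: 0.005
grip_force: 6.8
t: 2.53
eef_pos: [521.9, -159.6, 58.8]
tcp_rot: [3.141, -0.001, -0.168]
ft_force: [-7.9, 1.2, 23.9]
opening: 0.003
grip_force: 12.1
t: 2.7
eef_pos: [521.9, -159.6, 58.6]
tcp_rot: [3.141, -0.001, -0.168]
ft_force: [-10.1, 1.5, 35.7]
opening: 0.009
grip_force: 17.4
```

Corner b is sound: it held at z≈40 with 36 N on it. Next is corner c, +100 mm along tool x.

```bash
python3 -m crank '[[0,0,-15,0,0],[30,0,-18,0,0],[70,0,-18,0,0],[100,1,-18,0,0],[100,1,-18,0,0],[100,1,-12,0,0],[100,1,-7,0,0],[100,1,-4,0,0],[100,1,-4,0,0]]';python3 -m crank '[[0,0,1,0,0],[0,0,1,0,0]]';  python3 -m crank '[[0,0,1,0,0],[0,0,1,0,0]]'; python3 -m crank '[[0,0,1,0,0],[0,0,1,0,0]]'
```

```text
t: 3.45
eef_pos: [619.4, -176.9, 59.2]
tcp_rot: [-3.141, 0.002, -0.169]
ft_force: [-2.7, 0.5, 1.4]
opening: 0.009
grip_force: 0.9
t: 3.62
eef_pos: [619.9, -177.1, 59.0]
tcp_rot: [-3.142, 0.001, -0.169]
ft_force: [-2.0, 1.5, 2.2]
opening: 0.009
grip_force: 1.2
t: 3.78
eef_pos: [620.3, -177.2, 58.2]
tcp_rot: [3.141, 0.0, -0.169]
ft_force: [-3.4, -0.3, 3.1]
opening: 0.007
grip_force: 1.6
t: 3.95
eef_pos: [620.5, -177.3, 57.0]
tcp_rot: [3.141, -0.0, -0.168]
ft_force: [-2.5, -0.6, 2.9]
opening: 0.005
grip_force: 1.8
```

It gives softly at 3 N. I'll press on to find the stop.

```bash
python3 -m crank '[[0,0,1,0,0],[0,0,1,0,0]]';  python3 -m crank '[[0,0,1,0,0],[0,0,1,0,0]]'; python3 -m crank '[[0,0,1,0,0],[0,0,1,0,0]]'
```

```text
t: 4.12
eef_pos: [620.6, -177.4, 56.0]
tcp_rot: [3.141, -0.0, -0.168]
ft_force: [-2.4, -1.4, 4.9]
opening: 0.007
grip_force: 2.1
t: 4.28
eef_pos: [620.7, -177.4, 55.4]
tcp_rot: [3.141, -0.001, -0.168]
ft_force: [-3.7, -1.7, 7.7]
opening: 0.002
grip_force: 3.9
t: 4.45
eef_pos: [620.8, -177.5, 55.1]
tcp_rot: [3.141, -0.001, -0.168]
ft_force: [-6.2, -1.9, 14.1]
opening: 0.001
grip_force: 6.9
```

Corner c gave about 4 mm at roughly 3 N and then stopped hard, so it is the short one. Next I lift and move 69 mm outward over leaf_c.

```bash
python3 -m crank '[[0,0,-10,0,0],[0,0,-22,0,0],[0,35,-24,0,0],[0,69,-24,0,0],[0,69,-24,0,0],[0,69,-15,0,0],[0,69,-8,0,0],[0,69,-2,0,0],[0,69,-2,0,0]]'
python3 - <<'E'
from h import *
c=env.read_camera("side"); cv2.imwrite("pics/s2.png",cv2.resize(c["img"][240:480,200:440],None,fx=2.4,fy=2.4))
s=env.state();print(s["eef_pos"],s["ft_force"])
E
```

```text
t: 5.2
eef_pos: [608.5, -243.8, 54.1]
tcp_rot: [-3.141, 0.003, -0.167]
ft_force: [-0.3, -0.7, -1.1]
opening: 0.007
grip_force: 0.0
[ 608.76757849 -243.97948976   54.84342436] [0.9137879  0.20875531 0.664784  ]
```

View pics/s2.png

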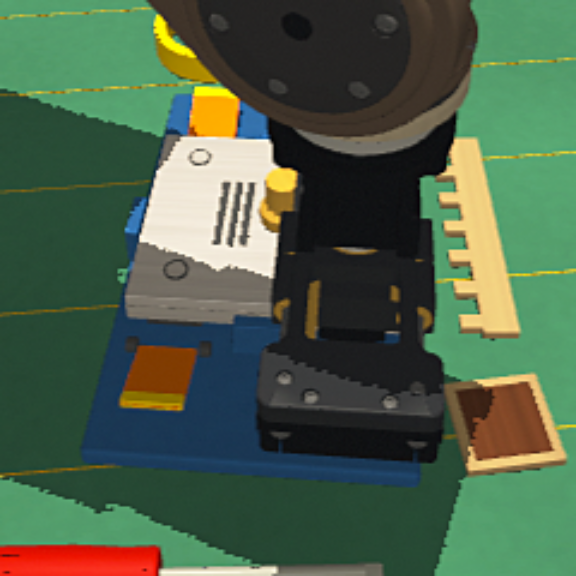

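The gripper stands over leaf_c at about (350,400), clear of the gauge. I'll press down.

```bash
python3 -m crank '[[0,1,3,0,0],[0,1,5,0,0],[0,1,6,0,0],[0,1,7,0,0],[0,1,8,0,0],[0,1,9,0,0],[0,1,10,0,0]]'; python3 -m crank '[[0,0,1,0,0],[0,0,2,0,0],[0,0,3,0,0],[0,0,4,0,0],[0,0,5,0,0]]'; python3 -m crank '[[0,0,1,0,0],[0,0,2,0,0],[0,0,2,0,0]]'
```

```text
t: 5.83
eef_pos: [608.9, -246.7, 46.9]
tcp_rot: [3.14, -0.001, -0.168]
ft_force: [-3.0, -2.1, 7.0]
opening: 0.006
grip_force: 3.1
t: 6.25
eef_pos: [609.1, -247.1, 42.0]
tcp_rot: [3.14, -0.002, -0.168]
ft_force: [-2.9, -3.9, 6.8]
opening: 0.008
grip_force: 3.2
t: 6.5
eef_pos: [609.1, -247.1, 39.9]
tcp_rot: [3.14, -0.002, -0.168]
ft_force: [-1.0, -3.6, 5.5]
opening: -0.0
grip_force: 2.3
```

```bash
python3 -m crank '[[0,0,1,0,0],[0,0,2,0,0],[0,0,3,0,0],[0,0,3,0,0]]'; python3 -m crank '[[0,0,1,0,0],[0,0,1,0,0]]'; python3 -m crank '[[0,0,1,0,0],[0,0,1,0,0]]'
```

```text
t: 6.83
eef_pos: [609.1, -247.3, 37.3]
tcp_rot: [3.14, -0.002, -0.168]
ft_force: [-2.7, -5.4, 9.6]
opening: 0.005
grip_force: 4.3
t: 7.0
eef_pos: [609.2, -247.3, 37.2]
tcp_rot: [3.14, -0.002, -0.168]
ft_force: [-4.5, -3.5, 16.8]
opening: 0.004
grip_force: 8.5
t: 7.17
eef_pos: [609.3, -247.3, 37.1]
tcp_rot: [3.14, -0.003, -0.168]
ft_force: [-7.9, -2.7, 25.7]
opening: 0.002
grip_force: 12.7
```

Hard stop at tip height 18 mm, so the leaf is flat. I'll draw up and recheck corner c lightly.

```bash
python3 -m crank '[[0,0,-15,0,0],[0,0,-40,0,0],[0,-35,-43,0,0],[0,-70,-43,0,0],[0,-70,-43,0,0],[0,-70,-34,0,0],[0,-70,-28,0,0],[0,-70,-26,0,0],[0,-70,-25,0,0]]'; python3 -m crank '[[0,0,1,0,0],[0,0,1,0,0]]'; python3 -m crank '[[0,0,1,0,0],[0,0,1,0,0]]'
```

```text
t: 7.92
eef_pos: [620.1, -177.7, 58.8]
tcp_rot: [-3.141, 0.001, -0.17]
ft_force: [-3.1, 4.8, 17.6]
opening: 0.003
grip_force: 8.5
t: 8.08
eef_pos: [620.2, -177.8, 58.5]
tcp_rot: [-3.141, 0.0, -0.17]
ft_force: [-2.5, 5.6, 14.0]
opening: 0.006
grip_force: 6.8
t: 8.25
eef_pos: [620.3, -178.0, 57.8]
tcp_rot: [-3.141, -0.0, -0.17]
ft_force: [-4.5, 5.2, 16.5]
opening: 0.002
grip_force: 8.3
```

It yields slightly under 15 N, possibly by back-driving the leaf. I'll lift clear and look.

```bash
python3 -m crank '[[0,0,-30,0,0],[0,0,-60,0,0],[-35,0,-100,0,0],[-75,0,-130,0,0],[-115,0,-150,0,0],[-150,0,-150,0,0],[-150,0,-150,0,0]]'
python3 - <<'E'
from h import *
c=env.read_camera("side"); cv2.imwrite("pics/s3.png",cv2.resize(c["img"][270:450,225:405],None,fx=3.3,fy=3.3,interpolation=2))
E
```

```text
t: 8.83
eef_pos: [468.6, -151.9, 208.0]
tcp_rot: [3.141, 0.001, -0.17]
ft_force: [2.1, -0.5, -0.4]
opening: 0.005
grip_force: 0.0
```

View pics/s3.png

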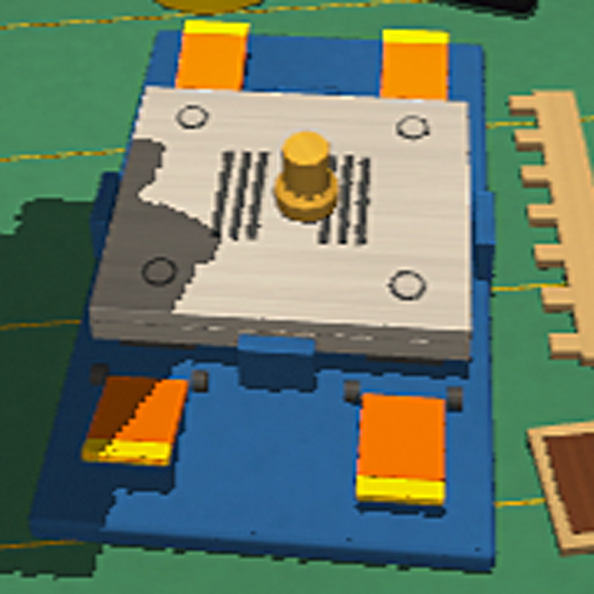

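The gauge is in place and leaf c at (400,447) is close to flat. It may have backed up a little under my check press, so I'll press it home again and then leave it alone.

```bash
python3 -m crank '[[40,18,40,0,0],[80,36,80,0,0],[115,54,110,0,0],[154,70,130,0,0],[154,70,150,0,0],[154,70,158,0,0],[154,70,163,0,0],[154,70,165,0,0],[154,70,165,0,0]]'; python3 -m crank '[[0,0,1,0,0],[0,0,2,0,0],[0,0,3,0,0],[0,0,3,0,0]]'; python3 -m crank '[[0,0,1,0,0],[0,0,2,0,0],[0,0,2,0,0]]'
```

```text
t: 9.63
eef_pos: [611.9, -246.8, 41.5]
tcp_rot: [-3.141, 0.002, -0.169]
ft_force: [-0.1, -0.2, 0.2]
opening: 0.004
grip_force: 0.0
t: 9.97
eef_pos: [612.7, -246.7, 39.8]
tcp_rot: [3.141, -0.001, -0.168]
ft_force: [0.0, -0.4, -1.0]
opening: 0.006
grip_force: 0.0
t: 10.22
eef_pos: [612.9, -246.9, 37.6]
tcp_rot: [3.141, -0.001, -0.168]
ft_force: [-1.5, -0.6, 4.5]
opening: 0.003
grip_force: 2.2
```

```bash
python3 -m crank '[[0,0,1,0,0],[0,0,2,0,0],[0,0,2,0,0]]'; python3 -m crank '[[0,0,1,0,0],[0,0,1,0,0]]'; python3 -m crank '[[0,0,-10,0,0],[0,0,-40,0,0],[0,0,-80,0,0],[0,0,-120,0,0],[-60,0,-150,0,0],[-100,0,-150,0,0],[-140,0,-150,0,0],[-160,0,-150,0,0],[-160,0,-150,0,0],[-160,0,-150,0,0]]'
python3 - <<'E'
from h import *
c=env.read_camera("side"); cv2.imwrite("pics/s4.png",cv2.resize(c["img"][240:450,215:425],None,fx=2.8,fy=2.8,interpolation=2))
print(env.state()["t"])
E
```

```text
t: 10.47
eef_pos: [613.0, -246.9, 37.2]
tcp_rot: [3.141, -0.001, -0.168]
ft_force: [-6.2, 2.8, 19.6]
opening: 0.003
grip_force: 9.5
t: 10.63
eef_pos: [613.1, -246.9, 37.1]
tcp_rot: [3.141, -0.002, -0.168]
ft_force: [-7.6, 2.8, 27.1]
opening: 0.003
grip_force: 13.7
t: 11.47
eef_pos: [453.8, -219.8, 184.9]
tcp_rot: [3.141, -0.001, -0.169]
ft_force: [0.0, -0.1, -0.5]
opening: 0.004
grip_force: 0.0
11.5167
```

View pics/s4.png

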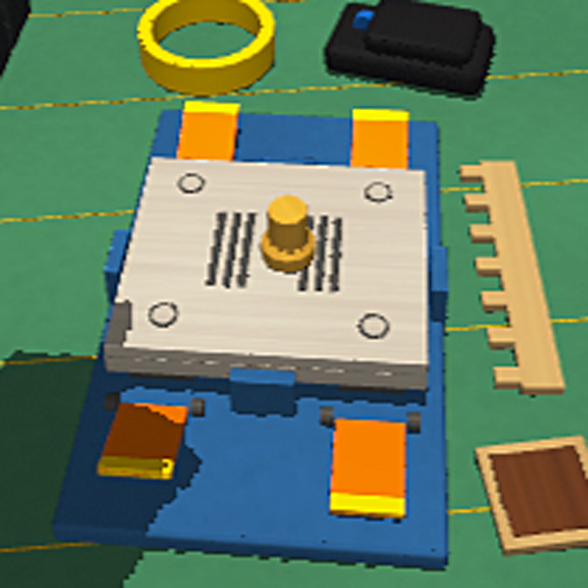

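Leaf c at (368,467) lies flat against the frame, the other three leaves stand, and the gauge and bystanders have not moved. The arm is clear, so I'm handing in.

```bash
python3 -c "
from cell import env
print(env.job_done())"
```

```text
the job is handed in; nothing more can be done
None
```

Corner c was the short one (b was sound; a and d went unpressed): leaf_c is pressed flat to its stop, the other three leaves stand, and the job is handed in at 11.5 s with the arm clear; a check press on corner c still gave about 1 mm at 15 N, so I pressed the leaf home again but did not re-test the rocking.

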